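# Load and start the egg steamer

### The job

Lift only the top tray of eggs off the pile, keep it level and set it down gently in the steamer's carriage, let go, then push the carriage fully home under the hood. After that turn the steamer's timer paddle clockwise to its stop, and then back by exactly three marks. Leave the other trays in their pile and do not shift anything else on the table.

Things in the scene. Friction and masses are not known exactly. Their poses are not given: they have to be found in the camera images.
- tray_top: top one of three identical, stacked, oblong steel egg trays, 240 (own x) x 110 (own y) x 78 mm high, 0.3 to 0.6 kg with its four brown eggs, which are fixed in it; walls 4 mm. Origin: centre of the underside of its foot, z up. The foot (226 x 96 mm, 8 mm high) nests in the rim of the tray below: the pile's pitch is 70 mm
- strap (a point): middle of the top tray's dark rigid cross strap, 58 mm above the tray's origin, axes as the tray's. The strap spans the tray's middle along own y from wall to wall, 12 mm thick (own x), 16 mm high, its top 12 mm below the rim: grip it here from above, fingers closing along own x. 50 mm is free on either side of it to the eggs; the tray's floor lies 46 mm below this point
- tray_mid: the middle tray of the pile, like the top one; origin at the centre of its foot's underside
- tray_low: the bottom tray of the pile, standing on the table, like the top one; origin at the centre of its foot's underside
- cooker: white and steel egg steamer, fixed to the table. Origin: on the table under the carriage's centre when fully out; own x: the way the carriage is pushed home (away from the robot). Hood with clear roof: 85 to 219 mm along own x, 290 mm wide, 124 mm high, open towards the robot. On its own -y side the timer box, 150 x 150 x 50 mm high, centred at own x -30, y -235 mm
- seat (a point): centre of the floor of the carriage's recess, 28 mm above the table, axes as the steamer's; it moves with the carriage. The recess is 256 mm (own y) x 126 mm (own x), with rims 16 mm high: the tray lies in it with its long side along own y (either way round), its underside on this floor
- push_tab (a point): middle of the front face (the side towards the robot) of the carriage's black upright push tab, 67 mm above the table; the tab is 110 mm wide (own y), 8 mm thick and reaches from 24 to 84 mm above the table; it stands 56 mm in front of the carriage
- carriage (a joint): slide of the carriage in m: 0 fully out, 0.150 fully home under the hood against its stop; friction about 2 N, it stays where it is left
- timer_hub (a point): on the upright axis of the timer, 68 mm above the table, level with the middle of the paddle's height; fixed to the steamer
- paddle_end (a point): outer end of the timer's black paddle, an arm 10 mm thick and 26 mm high (its top 81 mm above the table) that reaches 58 mm out from the axis over the timer box; the hub round the axis is 40 mm in diameter and 30 mm high
- timer (a joint): angle of the paddle in rad, growing clockwise seen from above, 0 to 2.400 at its stop. At 0 it points 250 deg from the steamer's own x (own -y side), then towards the robot, at the stop to its +y side. Nine black dots, 0.30 rad apart, the last at the stop: three marks back is 1.500. Light friction (1 to 2 N at the paddle), stays where left, no detents to feel
- mug: white mug, 80 mm wide, 90 mm high, a bystander; origin at the centre of its underside
- soap: clear bottle, 60 mm wide, 170 mm high, a bystander; origin at the centre of its underside
- tape: roll of yellow tape lying flat, 100 mm wide, 48 mm high, a bystander; origin at the centre of its underside
- bowl: small empty steel bowl, 110 mm wide, 50 mm high, a bystander; origin at the centre of its underside
- jar: amber jar, 72 mm wide, 100 mm high, a bystander; origin at the centre of its underside
- spoon: steel spoon 200 mm long lying on the table, a bystander

How it is judged:
By the outcome, as a careful person would: the job done as asked, in the order asked, and still so for the second after the job is handed in, with the robot touching nothing.
It also fails if it takes over 72 s, if anything falls off the work surface, if the arm or the gripper's body presses on something with over 40 N, if the wrist force passes 120 N, or if a joint passes its speed limit or range.

### The arm

A 6-joint arm with a two-finger parallel gripper is mounted at the origin on the work surface. World frame = base frame: x ahead of the robot, y to its left, z up, the work surface at z = 0. Lengths are in m, angles in degrees, forces in N, time in s.
With the tool pointing down it reaches from about 0.35 to 0.85 m from the base axis. Payload 8.1 kg.
Tool frame: the origin (TCP) lies at the very end of the fingers, on their centre line; the grasp point (between the pads) lies 19 mm behind it (manip.grip_depth is the distance from the TCP to the grasp point, in m); z points along the fingers, y is the line along which they close (so a half turn about z gives the same grasp; the last joint's range is limited). The gripper opens to 85 mm and grips with 20 to 120 N. Pads are 22 mm wide; open, the fingers measure 114 mm over their backs; the gripper's body (76 mm by 85 mm) begins 54 mm behind the grasp point. The pads swing forward as they close: fully open they stand 13 mm farther back than shut.
Start: joints at [-79.435, 7.471, 85.268, -0, 87.261, -4.893], TCP at [0.16, -0.578, 0.231] pointing down, gripper open.
Joint ranges: [-169.43, 169.43], [-51.17, 129.36], [1.28, 143.12], [-76.62, 256.62], [0, 156.53], [-152.29, 152.29]. Speed limits (degrees/s): [136.94, 136.94, 159.86, 180, 180, 180].

### API

Orientations are given as [roll, pitch, yaw] about the fixed x, y, z axes, in that order (R = Rz(yaw) Ry(pitch) Rx(roll)).
In Python, from bench import manip, camera gives the robot as it stands.
- The arm moves only by the shell command python3 -m creep 'ROWS' [FORCE]. ROWS is JSON, a list of rows, each an object with "fingers": the closure, from -1 (fully open) to 1 (shut); "translation": the shift along the tool's x, y, z in mm, a list of three; "yaw": the turn about the tool's z in degrees. In form: [{"fingers": fingers, "translation": [x, y, z], "yaw": yaw}, ...]. A call has exactly 10 rows; each row is the pose to reach, as a shift and turn from the pose commanded when the call began, along the tool's axes at that moment; what a row does not reach only later rows make up. A row lasts 1/8 s, in which the tool goes at most 62.5 mm and 10.7 degrees, less where a joint would pass 70% of its speed; a pose out of reach is approached as far as the arm can. A call with a gripper value outside its range is refused whole. The fingers move at their own pace and stop on an object; FORCE is the grip in N (left out, the last holds). Time passes only in rows, so rows that repeat a pose let the fingers close, or fill a call up. It gives the time, the measured TCP pose, the force, the opening and the grip force at its end, in the units of the state.
- manip.sense(): the state, without advancing time (a new reading comes with each control period).
- camera(name): name is "scene" or "top" or "wrist"; returns a dict with "color" (400x640x3 uint8, blue, green, red), "depth" (400x640 float32, m along the optical axis (not along the pixel's ray), 0 where there is no reading), "mtx" (3x3 intrinsics, pixels), "eye" and "orientation" of the camera in the world. Camera axes: x right, y down, z forward; pixel columns grow to the right and rows downward; lengths in m; the calibration is good to about 2 mm. A picture is of the moment at which its call begins.
- manip.finish_job(): hands the job in; it is judged then, once.
The state is a dict: "time_s": time; "joint_positions": joint angles; "qd": joint speeds; "joint_efforts": joint torques, N m; "tool_pos": TCP position; "orientation": TCP orientation; "contact_force": force on the tool from outside, world axes, zero at the start; "torque": the same for the moment, N m; "width": finger opening in m; "gripper_force": force on a finger pad.
Only numpy, scipy, OpenCV 4.12 (cv2) and the standard library are available. Lean on these libraries where they do the work, as an engineer would, in place of code of your own. Each camera call takes 0.05 s, during which the arm holds its last target. There are 200 camera calls.

## Working session

There is one attempt and no reset: what is moved stays moved. The work goes in short steps, Python scripts to look and compute and a shell command to move; the robot and the scene stay as the last step left them, time stands still between calls to the robot, and variables do not carry over. Pictures are saved under pics/ and viewed, at most 10 in all, crops included, and the job is handed in when it is done.

```bash
mkdir -p pics; ls; python3 - <<'E'
from bench import manip,camera
import cv2,numpy as np
print(manip.sense(), manip.grip_depth)
for n in ("scene","top"):
    c=camera(n); cv2.imwrite(f"pics/{n}0.png",c["color"]); np.savez(f"{n}0.npz",**c)
    print(n,c["mtx"],c["eye"],c["orientation"])
E
```

```text
pics
{'time_s': 0.0, 'joint_positions': array([-7.94354462e+01,  7.51472393e+00,  8.53308121e+01, -1.93972303e-05,
        8.72598923e+01, -4.89413003e+00]), 'qd': array([-0.0317134 , -0.08242811, -0.04434395,  0.0083112 , -0.01042853,
       -0.05122584]), 'joint_efforts': array([ 2.92750432e-03, -5.69394028e+01, -5.00546014e+01,  1.18887447e-04,
        1.45796745e-02, -3.49170523e-05]), 'tool_pos': array([ 0.15983549, -0.57774829,  0.23023373]), 'orientation': array([-1.79894954e+02, -8.97529701e-03,  1.54586766e+01]), 'contact_force': array([-0.00188452,  0.04935477,  0.34088101]), 'torque': array([0.01830809, 0.00996488, 0.03184024]), 'gripper_force': 0.0, 'width': 0.08511044027751426} 0.0187
scene [[404.76737729   0.         319.99358778]
 [  0.         404.76737729 200.30390442]
 [  0.           0.           1.        ]] [ 1.33953056 -0.1544841   1.12981413] [-138.89460154    0.56389841   74.83213711]
top [[374.01250412   0.         321.81991393]
 [  0.         374.01250412 200.63905241]
 [  0.           0.           1.        ]] [0.42123733 0.05160143 1.31818893] [-176.20436038    1.00284003  -91.38153681]
```

View pics/top0.png

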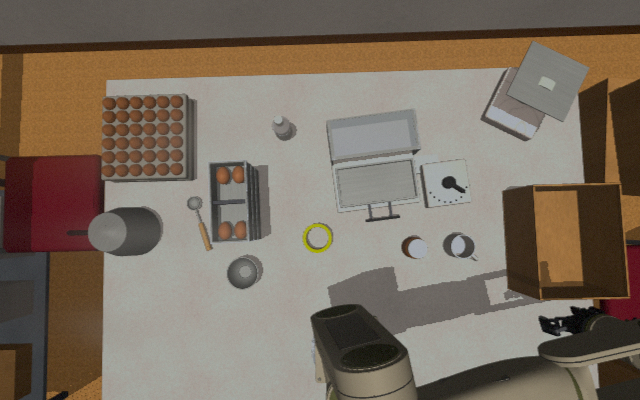

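View pics/scene0.png

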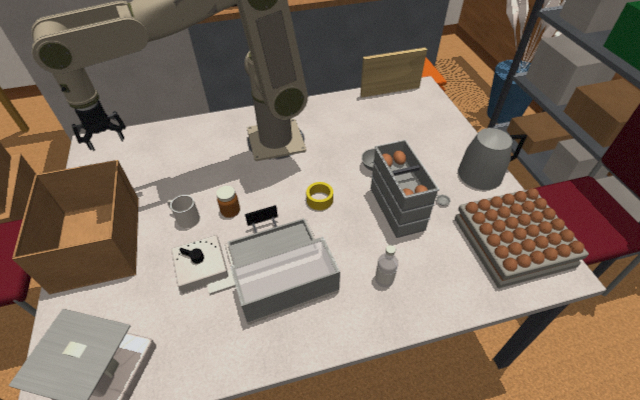

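The top view shows the pile at about (228,201) with its strap at (230,202), the carriage at (375,184), tab at (382,217), the timer box at (446,183) and its hub at (449,182). I'll measure these with depth, height bands and rectangles.

```bash
cat > h.py <<'E'
import numpy as np,cv2
from scipy.spatial.transform import Rotation as R
def rot(c): return R.from_euler('xyz',c["orientation"],degrees=True).as_matrix()
def cloud(c):
    v,u=np.mgrid[0:400,0:640]; d=c["depth"]; m=c["mtx"]
    p=np.stack([(u-m[0,2])/m[0,0]*d,(v-m[1,2])/m[1,1]*d,d],-1)
    P=p@rot(c).T+c["eye"]; P[d==0]=np.nan; return P
def ray(c,u,v,z):
    m=c["mtx"]; r=rot(c)@np.array([(u-m[0,2])/m[0,0],(v-m[1,2])/m[1,1],1]); return c["eye"]+r*(z-c["eye"][2])/r[2]
def proj(c,p):
    q=(np.asarray(p)-c["eye"])@rot(c); q=c["mtx"]@q; return q[:2]/q[2]
def rect(P,box,zl,zh):
    (u0,v0,u1,v1)=box; Q=P[v0:v1,u0:u1].reshape(-1,3); Q=Q[(Q[:,2]>zl)&(Q[:,2]<zh)]
    r=cv2.minAreaRect((Q[:,:2]*1000).astype(np.float32)); return len(Q),np.round(r[0],1),np.round(r[1],1),round(r[2],2),np.round(np.median(Q[:,2]),4)
E
python3 - <<'E'
from h import *
for n in("top","scene"):
    c=dict(np.load(n+"0.npz")); P=cloud(c)
    if n=="top":
        B=dict(tray=((200,145,270,255),.205,.235),table=((270,260,300,280),-.02,.02),hood=((320,100,425,170),.10,.14),carr=((325,155,422,215),.036,.055),tab=((360,195,405,225),.06,.1),tbox=((418,155,475,212),.042,.056),paddle=((425,165,470,205),.074,.09))
    else:
        B=dict(tray=((365,130,440,215),.205,.235),hood=((220,215,345,320),.115,.135),tab=((240,200,285,230),.06,.1),tbox=((165,230,235,295),.042,.056),paddle=((170,240,215,270),.074,.09))
    for k,(b,l,h) in B.items(): print(n,k,rect(P,b,l,h))
    if n=="top":
        print(P[182,449],P[188,460],P[184,375])
E
```

```text
top tray (769, array([501.1, 348.7]), array([245.9, 116.8]), 1.89, np.float64(0.2166))
top table (598, array([271.3, 209. ]), array([102.9,  67.2]), 88.76, np.float64(0.0002))
top hood (3711, array([713.3, -99.9]), array([135.8, 291. ]), 5.99, np.float64(0.123))
top carr (480, array([ 555.1, -113.2]), array([313. , 189.8]), 88.17, np.float64(0.0434))
top tab (84, array([ 440.6, -127.7]), array([  7.8, 108.2]), 6.2, np.float64(0.0832))
top tbox (1737, array([ 557.2, -352.3]), array([150. , 150.9]), 5.94, np.float64(0.0496))
top paddle (160, array([ 550.6, -368.7]), array([74.6, 37.2]), 70.3, np.float64(0.0802))
[ 0.55485151 -0.3504117   0.08193251] [ 0.53449069 -0.38737498  0.07678506] [ 0.56022746 -0.11302355  0.02946046]
scene tray (655, array([502.2, 345.2]), array([249.2, 117.8]), 1.67, np.float64(0.2149))
scene hood (4195, array([ 714.5, -102.5]), array([139.3, 289.9]), 6.12, np.float64(0.1223))
scene tab (197, array([ 443.1, -132. ]), array([ 13.5, 109.7]), 4.71, np.float64(0.0756))
scene tbox (1732, array([ 556.9, -330.9]), array([155.4, 198.9]), 5.88, np.float64(0.0486))
scene paddle (153, array([ 552.5, -374.1]), array([77.8, 37.4]), 68.44, np.float64(0.0795))
```

```bash
python3 -m creep '[{"fingers":0,"translation":[40,-34,-20],"yaw":-8},{"fingers":0,"translation":[80,-68,-40],"yaw":-16},{"fingers":0,"translation":[124,-106,-60],"yaw":-24},{"fingers":0,"translation":[168,-144,-80],"yaw":-32},{"fingers":0,"translation":[212,-182,-100],"yaw":-40},{"fingers":0,"translation":[256,-220,-100],"yaw":-48},{"fingers":0,"translation":[300,-258,-100],"yaw":-56},{"fingers":0,"translation":[340,-296,-100],"yaw":-64},{"fingers":0,"translation":[370,-320,-100],"yaw":-72},{"fingers":0,"translation":[394,-337,-100],"yaw":-76}]' 60
```

```text
time_s: 1.35
tool_pos: [0.4505, -0.1467, 0.331]
orientation: [-180.0, -0.0, 91.7]
contact_force: [-0.9, -1.3, 0.3]
width: 0.0428
gripper_force: 0.0
```

```bash
python3 -m creep '[{"fingers":0,"translation":[50,6,0],"yaw":0},{"fingers":0,"translation":[110,14,0],"yaw":0},{"fingers":0,"translation":[170,22,0],"yaw":0},{"fingers":0,"translation":[230,30,0],"yaw":0},{"fingers":0,"translation":[290,38,0],"yaw":0},{"fingers":0,"translation":[350,46,0],"yaw":0},{"fingers":0,"translation":[410,54,0],"yaw":0},{"fingers":0,"translation":[460,61,0],"yaw":0},{"fingers":0,"translation":[492,65,0],"yaw":0},{"fingers":0,"translation":[492,65,0],"yaw":0}]'
python3 - <<'E'
from h import *
from bench import manip,camera
c=camera("wrist"); cv2.imwrite("pics/w1.png",c["color"]); np.savez("w1.npz",**c)
P=cloud(c); print(c["eye"],manip.sense()["tool_pos"],manip.sense()["orientation"])
print(rect(P,(0,0,640,400),.21,.225), proj(c,[.5015,.347,.206]))
E
```

```text
time_s: 2.6
tool_pos: [0.5016, 0.3469, 0.3299]
orientation: [-179.9, 0.0, 91.6]
contact_force: [-0.7, -1.1, -0.1]
width: 0.0429
gripper_force: 0.0
[0.50012769 0.4322556  0.4717334 ] [0.50186072 0.34553485 0.33023846] [-1.79911632e+02  6.43670102e-02  9.15599870e+01]
(6882, array([502.5, 348. ]), array([246.4, 115.6]), 1.69, np.float64(0.2169)) [320.53025568 196.98479275]
```

View pics/w1.png

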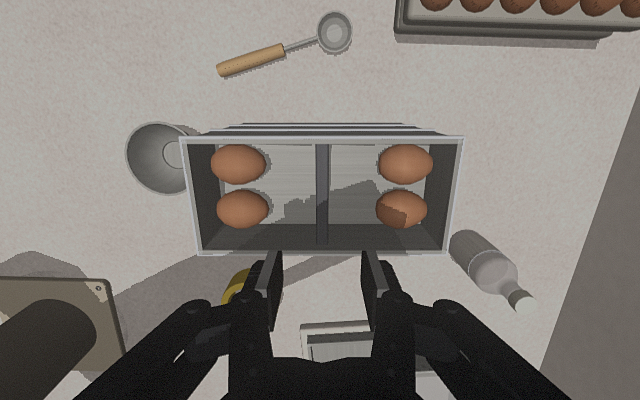

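The wrist view shows the strap as a vertical bar at column ~322, midway between the open fingers at 272 and 372. The aim is good, so I descend and grip.

```bash
python3 -m creep '[{"fingers":0,"translation":[0,0,30],"yaw":0},{"fingers":0,"translation":[1,0,60],"yaw":0},{"fingers":0,"translation":[1,0,90],"yaw":0},{"fingers":0,"translation":[1,0,115],"yaw":0},{"fingers":0,"translation":[1,0,135],"yaw":0},{"fingers":0,"translation":[1,0,150],"yaw":0},{"fingers":0,"translation":[1,0,150],"yaw":0},{"fingers":1,"translation":[1,0,150],"yaw":0},{"fingers":1,"translation":[1,0,150],"yaw":0},{"fingers":1,"translation":[1,0,150],"yaw":0}]' 80
python3 -m creep '[{"fingers":1,"translation":[0,0,0],"yaw":0},{"fingers":1,"translation":[0,0,0],"yaw":0},{"fingers":1,"translation":[0,0,0],"yaw":0},{"fingers":1,"translation":[0,0,-2],"yaw":0},{"fingers":1,"translation":[0,0,-5],"yaw":0},{"fingers":1,"translation":[0,0,-9],"yaw":0},{"fingers":1,"translation":[0,0,-14],"yaw":0},{"fingers":1,"translation":[0,0,-20],"yaw":0},{"fingers":1,"translation":[0,0,-25],"yaw":0},{"fingers":1,"translation":[0,0,-30],"yaw":0}]'
```

```text
time_s: 3.9
tool_pos: [0.503, 0.3465, 0.1829]
orientation: [179.9, -0.1, 91.5]
contact_force: [-1.0, 0.4, 6.2]
width: 0.0101
gripper_force: 79.4
time_s: 5.15
tool_pos: [0.5024, 0.346, 0.2118]
orientation: [180.0, -0.0, 91.5]
contact_force: [0.7, 0.4, -4.6]
width: 0.0107
gripper_force: 78.0
```

```bash
python3 -m creep '[{"fingers":1,"translation":[0,0,-6],"yaw":0},{"fingers":1,"translation":[0,0,-14],"yaw":0},{"fingers":1,"translation":[0,0,-24],"yaw":0},{"fingers":1,"translation":[0,0,-34],"yaw":0},{"fingers":1,"translation":[0,0,-44],"yaw":0},{"fingers":1,"translation":[0,0,-54],"yaw":0},{"fingers":1,"translation":[0,0,-64],"yaw":0},{"fingers":1,"translation":[0,0,-72],"yaw":0},{"fingers":1,"translation":[0,0,-78],"yaw":0},{"fingers":1,"translation":[0,0,-80],"yaw":0}]'
python3 - <<'E'
from h import *
from bench import manip,camera
s=manip.sense(); print(s["tool_pos"],s["orientation"],s["contact_force"],s["torque"])
c=camera("top"); P=cloud(c); np.savez("top1.npz",**c)
print(rect(P,(195,140,275,260),.28,.35), rect(P,(200,145,270,255),.135,.155))
E
```

```text
time_s: 6.4
tool_pos: [0.5024, 0.3461, 0.2918]
orientation: [180.0, -0.0, 91.5]
contact_force: [0.5, 0.3, -5.6]
width: 0.01
gripper_force: 78.0
[0.50244447 0.34608818 0.29178665] [ 1.79972858e+02 -1.59098404e-02  9.14580563e+01] [ 0.51491358  0.34923793 -5.58426153] [-0.02346646 -0.01196775 -0.04660397]
(1601, array([501.9, 348. ]), array([245.2, 116.1]), 1.56, np.float64(0.304)) (232, array([503. , 304.2]), array([243.7,  27.4]), 1.85, np.float64(0.1477))
```

```bash
python3 -m creep '[{"fingers":1,"translation":[-15,2,0],"yaw":0},{"fingers":1,"translation":[-45,5,0],"yaw":2},{"fingers":1,"translation":[-95,10,0],"yaw":6},{"fingers":1,"translation":[-150,15,0],"yaw":11},{"fingers":1,"translation":[-210,21,0],"yaw":17},{"fingers":1,"translation":[-270,27,0],"yaw":23},{"fingers":1,"translation":[-330,33,0],"yaw":29},{"fingers":1,"translation":[-385,39,0],"yaw":35},{"fingers":1,"translation":[-430,44,0],"yaw":40},{"fingers":1,"translation":[-463,48,0],"yaw":45}]'
python3 -m creep '[{"fingers":1,"translation":[0,0,0],"yaw":5},{"fingers":1,"translation":[0,0,0],"yaw":10},{"fingers":1,"translation":[0,0,0],"yaw":16},{"fingers":1,"translation":[0,0,0],"yaw":22},{"fingers":1,"translation":[0,0,0],"yaw":28},{"fingers":1,"translation":[0,0,0],"yaw":33},{"fingers":1,"translation":[0,0,0],"yaw":37},{"fingers":1,"translation":[0,0,0],"yaw":39.5},{"fingers":1,"translation":[0,0,0],"yaw":40.7},{"fingers":1,"translation":[0,0,0],"yaw":40.7}]'
python3 - <<'E'
from h import *
from bench import manip,camera
s=manip.sense(); print(s["tool_pos"],s["orientation"],s["contact_force"],s["torque"])
c=camera("wrist"); cv2.imwrite("pics/w2.png",c["color"]); np.savez("w2.npz",**c)
P=cloud(c); print(rect(P,(0,0,640,400),.31,.34))
E
```

```text
time_s: 7.7
tool_pos: [0.5613, -0.1186, 0.2908]
orientation: [-180.0, 0.0, 46.2]
contact_force: [-0.2, 0.2, -4.9]
width: 0.0102
gripper_force: 78.3
time_s: 8.95
tool_pos: [0.5617, -0.116, 0.2911]
orientation: [-180.0, 0.0, 5.8]
contact_force: [0.9, 0.7, -4.3]
width: 0.0104
gripper_force: 78.6
[ 0.56172857 -0.11597064  0.29106968] [-1.79997258e+02  2.35197312e-02  5.76133557e+00] [ 0.92043082  0.67408397 -4.34318169] [0.00250637 0.03805852 0.03784886]
(39907, array([ 563.1, -114.8]), array([115.9, 248.2]), 5.84, np.float64(0.3241))
```

View pics/w2.png

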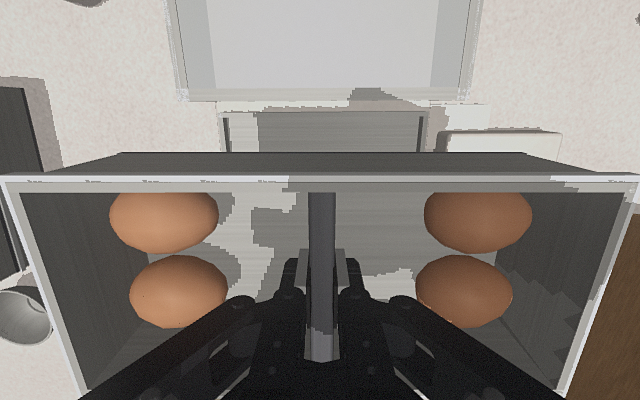

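The wrist view shows the tray level and square to the carriage, with the recess edge at columns 222–425, row 110. Its centre is within 2 mm of the seat, so I lower it.

```bash
python3 -m creep '[{"fingers":1,"translation":[-1,1,10],"yaw":0},{"fingers":1,"translation":[-1,1,30],"yaw":0},{"fingers":1,"translation":[-1,1,55],"yaw":0},{"fingers":1,"translation":[-1,1,82],"yaw":0},{"fingers":1,"translation":[-1,1,110],"yaw":0},{"fingers":1,"translation":[-1,1,137],"yaw":0},{"fingers":1,"translation":[-1,1,162],"yaw":0},{"fingers":1,"translation":[-1,1,182],"yaw":0},{"fingers":1,"translation":[-1,1,197],"yaw":0},{"fingers":1,"translation":[-1,1,205],"yaw":0}]'
python3 -m creep '[{"fingers":1,"translation":[0,0,2],"yaw":0},{"fingers":1,"translation":[0,0,4],"yaw":0},{"fingers":1,"translation":[0,0,6],"yaw":0},{"fingers":1,"translation":[0,0,8],"yaw":0},{"fingers":1,"translation":[0,0,10],"yaw":0},{"fingers":1,"translation":[0,0,11],"yaw":0},{"fingers":1,"translation":[0,0,12],"yaw":0},{"fingers":1,"translation":[0,0,13],"yaw":0},{"fingers":1,"translation":[0,0,13],"yaw":0},{"fingers":1,"translation":[0,0,13],"yaw":0}]'
```

```text
time_s: 10.25
tool_pos: [0.5608, -0.1166, 0.0852]
orientation: [-180.0, 0.1, 5.8]
contact_force: [0.3, 0.5, -5.4]
width: 0.0107
gripper_force: 78.5
time_s: 11.5
tool_pos: [0.5612, -0.1167, 0.0733]
orientation: [-180.0, -0.0, 5.8]
contact_force: [0.4, 0.0, -3.9]
width: 0.01
gripper_force: 78.5
```

```bash
python3 -m creep '[{"fingers":1,"translation":[0,0,0.5],"yaw":0},{"fingers":1,"translation":[0,0,1],"yaw":0},{"fingers":1,"translation":[0,0,1.5],"yaw":0},{"fingers":1,"translation":[0,0,2],"yaw":0},{"fingers":1,"translation":[0,0,2.5],"yaw":0},{"fingers":1,"translation":[0,0,3],"yaw":0},{"fingers":1,"translation":[0,0,3.5],"yaw":0},{"fingers":1,"translation":[0,0,3.5],"yaw":0},{"fingers":1,"translation":[0,0,3.5],"yaw":0},{"fingers":1,"translation":[0,0,3.5],"yaw":0}]'
```

```text
time_s: 12.75
tool_pos: [0.562, -0.1167, 0.0709]
orientation: [180.0, -0.1, 5.8]
contact_force: [-2.2, 2.2, 5.6]
width: 0.0108
gripper_force: 80.0
```

Wrist force has swung from about -5 to +5.6 N, so the tray is seated. I release, rise and move behind the tab.

```bash
python3 -m creep '[{"fingers":0.5,"translation":[0,0,0],"yaw":0},{"fingers":0,"translation":[0,0,0],"yaw":0},{"fingers":0,"translation":[0,0,0],"yaw":0},{"fingers":0,"translation":[0,0,-5],"yaw":0},{"fingers":0,"translation":[0,0,-20],"yaw":0},{"fingers":0,"translation":[0,0,-45],"yaw":0},{"fingers":0,"translation":[0,0,-80],"yaw":0},{"fingers":0,"translation":[0,0,-115],"yaw":0},{"fingers":1,"translation":[-40,0,-130],"yaw":0},{"fingers":1,"translation":[-90,0,-130],"yaw":0}]'
python3 -m creep '[{"fingers":1,"translation":[-50,0,0],"yaw":0},{"fingers":1,"translation":[-80,0,0],"yaw":0},{"fingers":1,"translation":[-80,0,0],"yaw":0},{"fingers":1,"translation":[-80,0,40],"yaw":0},{"fingers":1,"translation":[-80,0,80],"yaw":0},{"fingers":1,"translation":[-80,0,120],"yaw":0},{"fingers":1,"translation":[-80,0,150],"yaw":0},{"fingers":1,"translation":[-80,0,157],"yaw":0},{"fingers":1,"translation":[-80,0,157],"yaw":0},{"fingers":1,"translation":[-80,0,157],"yaw":0}]'
python3 - <<'E'
from h import *
from bench import manip,camera
s=manip.sense(); print(s["tool_pos"],s["orientation"],s["contact_force"])
c=camera("scene"); cv2.imwrite("pics/s2.png",c["color"][100:360,130:470]); np.savez("s2.npz",**c)
P=cloud(c); print(rect(P,(200,150,345,290),.09,.112))
E
```

```text
time_s: 14.0
tool_pos: [0.4724, -0.1263, 0.2032]
orientation: [179.9, -0.3, 5.8]
contact_force: [-0.2, 0.5, 0.1]
width: 0.0067
gripper_force: 0.0
time_s: 15.25
tool_pos: [0.3935, -0.1343, 0.0445]
orientation: [179.9, -0.1, 5.8]
contact_force: [-0.6, 0.6, 0.2]
width: -0.0
gripper_force: 0.0
[ 0.39348269 -0.13434589  0.04454217] [ 1.79917911e+02 -1.36727921e-01  5.76634556e+00] [-0.64024959  0.57593932  0.19444948]
(1327, array([ 543.5, -121.2]), array([499.7, 253.5]), 10.5, np.float64(0.1005))
```

View pics/s2.png

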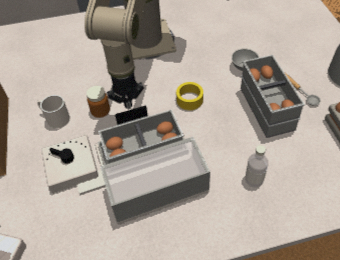

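The crop shows the tray resting flat in the carriage, with the gripper at (122,95) behind the tab at (130,115). I push, slowly near the contacts.

```bash
python3 -m creep '[{"fingers":1,"translation":[12,0,0],"yaw":0},{"fingers":1,"translation":[22,0,0],"yaw":0},{"fingers":1,"translation":[28,0,0],"yaw":0},{"fingers":1,"translation":[34,0,0],"yaw":0},{"fingers":1,"translation":[42,0,0],"yaw":0},{"fingers":1,"translation":[52,0,0],"yaw":0},{"fingers":1,"translation":[62,0,0],"yaw":0},{"fingers":1,"translation":[72,0,0],"yaw":0},{"fingers":1,"translation":[82,0,0],"yaw":0},{"fingers":1,"translation":[92,0,0],"yaw":0}]'
python3 -m creep '[{"fingers":1,"translation":[10,0,0],"yaw":0},{"fingers":1,"translation":[20,0,0],"yaw":0},{"fingers":1,"translation":[30,0,0],"yaw":0},{"fingers":1,"translation":[40,0,0],"yaw":0},{"fingers":1,"translation":[50,0,0],"yaw":0},{"fingers":1,"translation":[58,0,0],"yaw":0},{"fingers":1,"translation":[66,0,0],"yaw":0},{"fingers":1,"translation":[72,0,0],"yaw":0},{"fingers":1,"translation":[78,0,0],"yaw":0},{"fingers":1,"translation":[82,0,0],"yaw":0}]'
```

```text
time_s: 16.55
tool_pos: [0.4841, -0.1244, 0.0426]
orientation: [-180.0, 0.0, 5.8]
contact_force: [-3.1, -0.2, -0.1]
width: 0.0
gripper_force: 0.0
time_s: 17.8
tool_pos: [0.5656, -0.1164, 0.043]
orientation: [180.0, -0.0, 5.8]
contact_force: [-1.7, 0.6, 0.6]
width: -0.0003
gripper_force: 0.0
```

```bash
python3 -m creep '[{"fingers":1,"translation":[2,0,0],"yaw":0},{"fingers":1,"translation":[4,0,0],"yaw":0},{"fingers":1,"translation":[6,0,0],"yaw":0},{"fingers":1,"translation":[7,0,0],"yaw":0},{"fingers":1,"translation":[8,0,0],"yaw":0},{"fingers":1,"translation":[9,0,0],"yaw":0},{"fingers":1,"translation":[10,0,0],"yaw":0},{"fingers":1,"translation":[11,0,0],"yaw":0},{"fingers":1,"translation":[11,0,0],"yaw":0},{"fingers":1,"translation":[11,0,0],"yaw":0}]'
python3 - <<'E'
from h import *
from bench import manip,camera
s=manip.sense(); print(s["contact_force"])
for n in("top","scene"):
    c=camera(n); np.savez(n+"3.npz",**c); 
    P=cloud(c); 
    b=(350,140,420,215) if n=="top" else (230,200,310,250)
    print(rect(P,b,.07,.088))
E
```

```text
time_s: 19.05
tool_pos: [0.5714, -0.1157, 0.042]
orientation: [-179.9, 0.6, 5.7]
contact_force: [-27.8, -3.3, 16.8]
width: -0.0
gripper_force: 0.0
[-27.7597735   -3.29539048  16.7944725 ]
(11, array([623.3, -48.5]), array([51.9, 67.4]), 78.41, np.float64(0.0743))
(177, array([ 498.7, -177.2]), array([273.3,  97.8]), 34.56, np.float64(0.0806))
```

Force rose to 28 N, which could be the stop. I back off and check the carriage's place.

```bash
python3 -m creep '[{"fingers":1,"translation":[-10,0,0],"yaw":0},{"fingers":1,"translation":[-30,0,0],"yaw":0},{"fingers":1,"translation":[-60,0,0],"yaw":0},{"fingers":1,"translation":[-80,0,0],"yaw":0},{"fingers":1,"translation":[-80,0,-40],"yaw":0},{"fingers":1,"translation":[-80,0,-80],"yaw":0},{"fingers":1,"translation":[-80,0,-120],"yaw":0},{"fingers":1,"translation":[-80,0,-150],"yaw":0},{"fingers":1,"translation":[-80,0,-150],"yaw":0},{"fingers":1,"translation":[-80,0,-150],"yaw":0}]'
python3 - <<'E'
from h import *
from bench import manip,camera
s=manip.sense(); print(s["tool_pos"],s["contact_force"])
c=camera("wrist"); cv2.imwrite("pics/w4.png",c["color"]); np.savez("w4.npz",**c)
P=cloud(c); o=np.array([562.4,-116.2])/1000; a=np.radians(6)
q=P[...,:2]-o; X=q[...,0]*np.cos(a)+q[...,1]*np.sin(a); Y=-q[...,0]*np.sin(a)+q[...,1]*np.cos(a); Z=P[...,2]
m=(abs(Y)<.06)&(X>-.15)&(X<.06)&(Z>.06)&(Z<.095); print("tab",m.sum(),np.percentile(X[m],[2,50,98]),np.percentile(Y[m],[2,98]),np.percentile(Z[m],[2,98]))
m=(abs(Y)<.13)&(X>0.03)&(X<.3)&(Z>.097)&(Z<.112); print("rim",m.sum(),np.percentile(X[m],[2,50,98]),np.percentile(Y[m],[2,98]))
E
```

```text
time_s: 20.4
tool_pos: [0.4964, -0.1231, 0.1922]
orientation: [-180.0, -0.0, 5.8]
contact_force: [-0.5, 0.1, -1.3]
width: 0.0002
gripper_force: 0.0
[ 0.49639726 -0.12310722  0.19218632] [-0.49428325  0.08952537 -1.29963186]
tab 1485 [0.02203988 0.02575747 0.03001548] [-0.05241127  0.05172234] [0.07101232 0.0847241 ]Traceback (most recent call last):
  File "<stdin>", line 8, in <module>
    return _quantile_unchecked(
        a, q, axis, out, overwrite_input, method, keepdims, weights)
    return _ureduce(a,
                    func=_quantile_ureduce_func,
    ...<5 lines>...
                    overwrite_input=overwrite_input,
                    method=method)
    r = func(a, **kwargs)
    result = _quantile(arr,
                       quantiles=q,
    ...<2 lines>...
                       out=out,
                       weights=wgt)
    slices_having_nans = np.isnan(arr[-1, ...])
                                  ~~~^^^^^^^^^
IndexError: index -1 is out of bounds for axis 0 with size 0
```

View pics/w4.png

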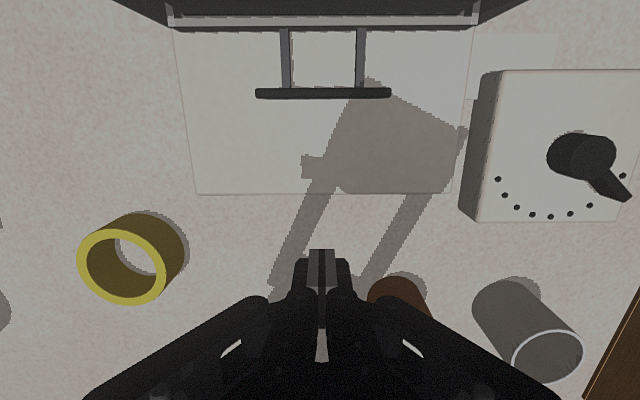

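The view shows the carriage under the hood, with the tab at row 93, columns 255–390, which agrees with about 150 mm of travel. The timer hub is at (580,155) and the paddle points to (620,190). I go above the paddle.

```bash
python3 -m creep '[{"fingers":0,"translation":[0,15,0],"yaw":-4},{"fingers":0,"translation":[2,45,0],"yaw":-10},{"fingers":0,"translation":[4,80,0],"yaw":-18},{"fingers":0,"translation":[6,115,0],"yaw":-26},{"fingers":0,"translation":[8,150,0],"yaw":-34},{"fingers":0,"translation":[10,190,0],"yaw":-42},{"fingers":0,"translation":[12,230,0],"yaw":-50},{"fingers":0,"translation":[13,258,0],"yaw":-54},{"fingers":0,"translation":[13,269,0],"yaw":-54},{"fingers":0,"translation":[13,269,0],"yaw":-54}]'
python3 - <<'E'
from h import *
from bench import manip,camera
s=manip.sense(); print(s["tool_pos"],s["orientation"],s["joint_positions"])
for n in("wrist","top"):
    c=camera(n); np.savez(n+"5.npz",**c); P=cloud(c)
    if n=="wrist": cv2.imwrite("pics/w5.png",c["color"])
    else: print("tab",rect(P,(350,155,415,200),.075,.09))
E
```

```text
time_s: 21.7
tool_pos: [0.5359, -0.3893, 0.1914]
orientation: [-179.9, -0.0, 59.6]
contact_force: [0.0, 0.6, 0.3]
width: 0.0427
gripper_force: 0.0
[ 0.53593392 -0.38928041  0.19141891] [-1.79883883e+02 -3.25116476e-02  5.96259661e+01] [-4.04327244e+01  1.82850131e+01  7.70034954e+01  1.17790654e-02
  8.48315026e+01 -1.00597968e+01]
tab (96, array([616.5, -97.2]), array([ 70.8, 134.9]), 5.89, np.float64(0.0825))
```

View pics/w5.png

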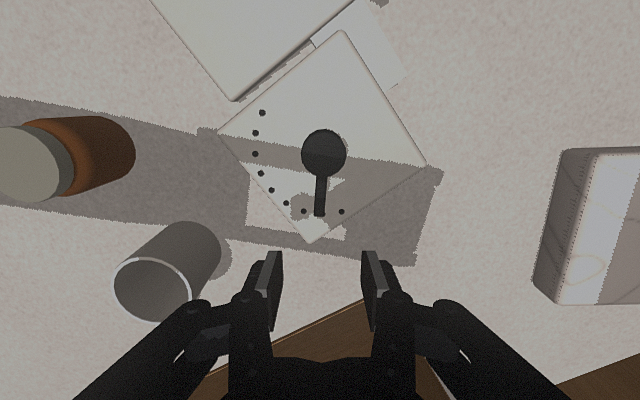

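The timer box is in full view: hub at (323,153), paddle end at (320,213), and dots from (341,211) round to (262,113). Now I compute angles from the dots.

```bash
cat > timer.py <<'E'
from h import *
from scipy.optimize import least_squares
def look(c,box):
    g=c["color"].max(2); u0,v0,u1,v1=box
    m=np.zeros_like(g); m[v0:v1,u0:u1]=(g[v0:v1,u0:u1]<60)
    n,l,st,ce=cv2.connectedComponentsWithStats(m)
    dots=[ce[i] for i in range(1,n) if 12<=st[i,4]<=120]
    D=np.array([ray(c,*d,.05)[:2] for d in dots])
    f=least_squares(lambda p:np.hypot(*(D-p[:2]).T)-p[2],[.557,-.353,.06],loss="soft_l1",f_scale=.001)
    P=cloud(c); Q=P[v0:v1,u0:u1].reshape(-1,3); q=Q[(Q[:,2]>.074)&(Q[:,2]<.088)][:,:2]-f.x[:2]
    r=np.hypot(*q.T); k=(r>.028)&(r<.06)
    t=np.arctan2(q[k,1].mean(),q[k,0].mean())
    a=np.sort(np.degrees(np.arctan2(*(D-f.x[:2]).T[::-1]))%360)
    print("hub",f.x.round(4),"dots",a.round(1),"paddle",round(np.degrees(t)%360,1),"n",k.sum(),"maxr",r[r<.065].max())
    return f.x
E
python3 - <<'E'
from timer import *
c=dict(np.load("wrist5.npz")); look(c,(235,100,360,225))
P=cloud(c); print("brown",P[310,350],P[320,280]); print("mug",P[290,115],P[240,200])
c=dict(np.load("top5.npz")); P=cloud(c)
for a in((350,155,415,200),):
    Q=P[a[1]:a[3],a[0]:a[2]].reshape(-1,3)-[.5624,-.1162,0]; 
    X=Q[:,0]*.9945+Q[:,1]*.1045; k=(Q[:,2]>.07)&(Q[:,2]<.09)&(X<.06); print("tab X",k.sum(),np.median(X[k]))
c=dict(np.load("top0.npz")); P=cloud(c)
Q=P[195:225,360:405].reshape(-1,3)-[.5624,-.1162,0]; X=Q[:,0]*.9945+Q[:,1]*.1045; k=(Q[:,2]>.07)&(Q[:,2]<.09); print(np.median(X[k]))
E
```

```text
hub [ 0.5592 -0.3528  0.0662] dots [118.9 136.  153.3 170.3 187.4 204.6 221.7 255.9] paddle 235.1 n 339 maxr 0.05788382249298794
brown [ 0.48035512 -0.559077    0.01114103] [ 0.38412813 -0.53402116 -0.00127357]
mug [ 0.3165882  -0.36337151  0.08896693] [ 0.38427374 -0.37361748  0.02994285]
tab X 88 0.023964621129407705
-0.12221910684975955
```

```bash
python3 - <<'E'
from h import *
c=dict(np.load("w4.npz")); P=cloud(c); g=c["color"].max(2).astype(int)
a=np.radians(6)
def own(p): q=np.array(p[:2])-[.5624,-.1162]; return np.round([q[0]*np.cos(a)+q[1]*np.sin(a),-q[0]*np.sin(a)+q[1]*np.cos(a)],4)*1000
for u in (265,322,385):
    print(u,[(v,g[v,u]) for v in range(84,102)])
    for v in range(0,34,1): print(v,g[v,u],P[v,u,2].round(3),own(P[v,u]),end=" | ")
    print()
E
```

```text
265 [(84, np.int64(164)), (85, np.int64(166)), (86, np.int64(167)), (87, np.int64(170)), (88, np.int64(56)), (89, np.int64(41)), (90, np.int64(53)), (91, np.int64(48)), (92, np.int64(53)), (93, np.int64(56)), (94, np.int64(50)), (95, np.int64(51)), (96, np.int64(48)), (97, np.int64(40)), (98, np.int64(58)), (99, np.int64(135)), (100, np.int64(173)), (101, np.int64(169))]
0 44 0.074 [92.1 43.4] | 1 48 0.07 [92.5 44.1] | 2 46 0.069 [92.1 44.3] | 3 47 0.067 [92.1 44.7] | 4 50 0.065 [91.8 45. ] | 5 50 0.063 [91.8 45.5] | 6 51 0.058 [92.5 46.3] | 7 51 0.056 [92.1 46.6] | 8 49 0.052 [92.5 47.3] | 9 47 0.05 [92.5 47.8] | 10 47 0.048 [92.1 48. ] | 11 54 0.044 [92.4 48.8] | 12 45 0.043 [92.1 49.1] | 13 48 0.041 [91.7 49.4] | 14 41 0.038 [91.7 49.9] | 15 60 0.027 [93.6 51.8] | 16 93 0.028 [92.7 51.7] | 17 99 0.028 [92.  51.8] | 18 137 0.043 [87.5 49.3] | 19 136 0.043 [86.7 49.3] | 20 136 0.044 [85.9 49.3] | 21 138 0.042 [85.5 49.6] | 22 135 0.044 [84.3 49.3] | 23 135 0.044 [83.6 49.4] | 24 139 0.044 [82.8 49.5] | 25 136 0.042 [82.5 49.8] | 26 44 0.041 [81.9 50. ] | 27 53 0.037 [82.1 50.9] | 28
[... 2036 characters left out ...]
5 [ 92.  -52.3] | 10 49 0.048 [ 92.  -52.8] | 11 48 0.044 [ 92.1 -53.5] | 12 55 0.043 [ 91.7 -53.8] | 13 49 0.041 [ 91.5 -54.3] | 14 33 0.037 [ 91.7 -55. ] | 15 67 0.028 [ 93.1 -56.8] | 16 103 0.028 [ 92.2 -56.7] | 17 135 0.042 [ 88.1 -54.2] | 18 140 0.042 [ 87.3 -54.2] | 19 137 0.043 [ 86.5 -54.2] | 20 138 0.044 [ 85.5 -54. ] | 21 140 0.043 [ 84.9 -54.2] | 22 139 0.044 [ 84.  -54.1] | 23 141 0.042 [ 83.6 -54.4] | 24 138 0.043 [ 82.6 -54.4] | 25 68 0.041 [ 82.5 -54.9] | 26 52 0.038 [ 82.2 -55.4] | 27 57 0.035 [ 82.2 -56.1] | 28 64 0.031 [ 82.1 -56.9] | 29 48 0.025 [ 82.5 -58. ] | 30 71 0.023 [ 82.2 -58.5] | 31 127 0.019 [ 82.2 -59.3] | 32 173 0.02 [ 81.1 -59.2] | 33 165 0.021 [ 80.2 -59.1] |
```

The carriage's front wall runs from own x 82 to 88 mm, so the recess centre is at about 151 mm: fully home. The stop dot is at 118.9° and the target dot at 170.3°, and the paddle is at 235°. Next I grip the paddle lightly.

```bash
python3 -m creep '[{"fingers":0,"translation":[1,-1,20],"yaw":2},{"fingers":0,"translation":[1.5,-1.7,50],"yaw":4.5},{"fingers":0,"translation":[1.5,-1.7,80],"yaw":4.5},{"fingers":0,"translation":[1.5,-1.7,105],"yaw":4.5},{"fingers":0,"translation":[1.5,-1.7,123],"yaw":4.5},{"fingers":0,"translation":[1.5,-1.7,132],"yaw":4.5},{"fingers":0.4,"translation":[1.5,-1.7,132],"yaw":4.5},{"fingers":1,"translation":[1.5,-1.7,132],"yaw":4.5},{"fingers":1,"translation":[1.5,-1.7,132],"yaw":4.5},{"fingers":1,"translation":[1.5,-1.7,132],"yaw":4.5}]' 20
cat > arc.py <<'E'
import sys; from h import *; from bench import manip
C=np.array([.5592,-.3528]); s=manip.sense(); p=s["tool_pos"][:2]; y=s["orientation"][2]
q=p-C; r=np.hypot(*q); print("pos",p,"r",r,"ang",np.degrees(np.arctan2(*q[::-1]))%360,"yaw+180",y+180,s["contact_force"],s["torque"],s["width"])
r=.042; t0=float(sys.argv[1]) if len(sys.argv)>1 else y+180   # paddle angle now; then targets
for t in map(float,sys.argv[2:]):
    w=np.radians(t); d=(C+r*np.array([np.cos(w),np.sin(w)])-p)*1000; a=np.radians(y)
    print(t,np.round([d[0]*np.cos(a)+d[1]*np.sin(a),d[0]*np.sin(a)-d[1]*np.cos(a)],1),"yaw",round(t0-t,1))
E
python3 arc.py 235 229 222 215 208 201 194 187 180 173 166 
```

```text
time_s: 23.05
tool_pos: [0.5358, -0.3876, 0.0618]
orientation: [180.0, 0.0, 55.3]
contact_force: [-4.9, 1.2, 5.5]
width: 0.0093
gripper_force: 19.8
pos [ 0.53575701 -0.38762047] r 0.041976650180735896 ang 236.04947146561247 yaw+180 235.26186212546892 [-4.89997062  1.17781138  5.51104896] [0.49314639 0.77770127 0.21568167] 0.009310126881017159
229.0 [ 0.2 -5.2] yaw 6.0
222.0 [  1.1 -10.2] yaw 13.0
215.0 [  2.6 -15.1] yaw 20.0
208.0 [  4.6 -19.8] yaw 27.0
201.0 [  7.3 -24.2] yaw 34.0
194.0 [ 10.4 -28.3] yaw 41.0
187.0 [ 14.  -31.9] yaw 48.0
180.0 [ 18.  -35.1] yaw 55.0
173.0 [ 22.4 -37.8] yaw 62.0
166.0 [ 27.1 -39.9] yaw 69.0
```

```bash
python3 -m creep '[{"fingers":1,"translation":[0.2,-5.2,-2],"yaw":6},{"fingers":1,"translation":[1.1,-10.2,-2],"yaw":13},{"fingers":1,"translation":[2.6,-15.1,-2],"yaw":20},{"fingers":1,"translation":[4.6,-19.8,-2],"yaw":27},{"fingers":1,"translation":[7.3,-24.2,-2],"yaw":34},{"fingers":1,"translation":[10.4,-28.3,-2],"yaw":41},{"fingers":1,"translation":[14,-31.9,-2],"yaw":48},{"fingers":1,"translation":[18,-35.1,-2],"yaw":55},{"fingers":1,"translation":[22.4,-37.8,-2],"yaw":62},{"fingers":1,"translation":[27.1,-39.9,-2],"yaw":69}]'
python3 arc.py 166 161 156 151 146 141 136 131 127 124 122
```

```text
time_s: 24.3
tool_pos: [0.5193, -0.3443, 0.0623]
orientation: [179.8, -0.2, -14.0]
contact_force: [7.8, -11.5, -14.8]
width: 0.0097
gripper_force: 20.4
pos [ 0.51930034 -0.34427341] r 0.0408005598472697 ang 167.93728641438142 yaw+180 165.9603824518623 [  7.80621872 -11.45674362 -14.79453967] [-1.81114109 -1.26245848 -0.26259885] 0.009689134274468438
161.0 [-1.1 -5. ] yaw 5.0
156.0 [-0.6 -8.7] yaw 10.0
151.0 [  0.2 -12.2] yaw 15.0
146.0 [  1.3 -15.7] yaw 20.0
141.0 [  2.7 -19.1] yaw 25.0
136.0 [  4.4 -22.4] yaw 30.0
131.0 [  6.4 -25.5] yaw 35.0
127.0 [  8.1 -27.8] yaw 39.0
124.0 [  9.5 -29.5] yaw 42.0
122.0 [ 10.5 -30.6] yaw 44.0
```

```bash
python3 -m creep '[{"fingers":1,"translation":[0.2,-3.6,1],"yaw":5},{"fingers":1,"translation":[0.7,-7.3,2],"yaw":10},{"fingers":1,"translation":[1.5,-10.8,2],"yaw":15},{"fingers":1,"translation":[2.6,-14.3,2],"yaw":20},{"fingers":1,"translation":[4,-17.7,2],"yaw":25},{"fingers":1,"translation":[5.7,-21,2],"yaw":30},{"fingers":1,"translation":[7.7,-24.1,2],"yaw":35},{"fingers":1,"translation":[9.4,-26.4,2],"yaw":39},{"fingers":1,"translation":[10.8,-28.1,2],"yaw":42},{"fingers":1,"translation":[11.8,-29.2,2],"yaw":44}]'
python3 arc.py 122 120 118 116 114
```

```text
time_s: 25.55
tool_pos: [0.5371, -0.3203, 0.0619]
orientation: [179.9, -0.3, -57.9]
contact_force: [-1.7, -12.6, -2.8]
width: 0.0094
gripper_force: 21.7
pos [ 0.53709991 -0.32034447] r 0.03926544883101562 ang 124.25229327264462 yaw+180 122.08182323462773 [ -1.71417686 -12.5541498   -2.82634837] [-1.98054151  0.38971997 -0.2542031 ] 0.009351177183012361
120.0 [-2.7 -3. ] yaw 2.0
118.0 [-2.7 -4.5] yaw 4.0
116.0 [-2.5 -5.9] yaw 6.0
114.0 [-2.3 -7.4] yaw 8.0
```

```bash
python3 -m creep '[{"fingers":1,"translation":[0,-0.8,0],"yaw":1},{"fingers":1,"translation":[0,-1.5,0],"yaw":2},{"fingers":1,"translation":[0,-2.2,0],"yaw":3},{"fingers":1,"translation":[0,-3,0],"yaw":4},{"fingers":1,"translation":[0.1,-3.7,0],"yaw":5},{"fingers":1,"translation":[0.2,-4.4,0],"yaw":6},{"fingers":1,"translation":[0.3,-5.2,0],"yaw":7},{"fingers":1,"translation":[0.4,-5.9,0],"yaw":8},{"fingers":1,"translation":[0.4,-5.9,0],"yaw":8},{"fingers":1,"translation":[0.4,-5.9,0],"yaw":8}]'
python3 arc.py 
python3 - <<'E'
from h import *
from bench import camera
c=camera("scene"); np.savez("s6.npz",**c)
cv2.imwrite("pics/s6.png",cv2.resize(c["color"][200:310,130:290],None,fx=4,fy=4))
E
```

```text
time_s: 26.8
tool_pos: [0.5399, -0.3188, 0.0619]
orientation: [179.7, -0.3, -65.8]
contact_force: [-14.5, -16.4, 2.8]
width: 0.0092
gripper_force: 39.6
pos [ 0.53987692 -0.31881558] r 0.03909376543020187 ang 119.62197733859162 yaw+180 114.20944676006265 [-14.53547533 -16.41237792   2.7964189 ] [-2.62566495  2.32151518  0.86892627] 0.009215461180342515
```

View pics/s6.png

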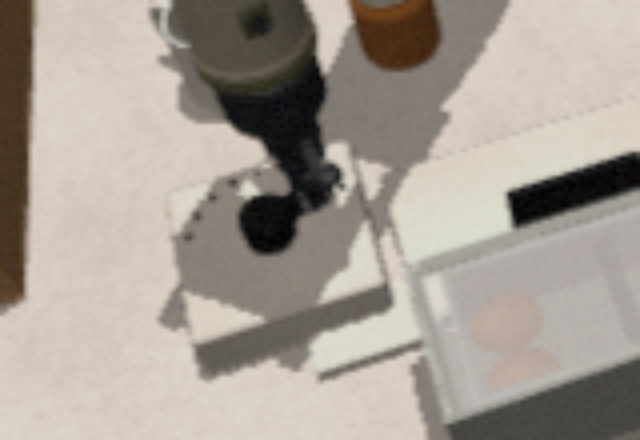

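Grip force and tangential force (~20 N) have jumped while the fingers stay at 119.6°, so the stop is reached. The view shows the paddle at the stop side, about (310,190). Now back to 170.3°.

```bash
python3 - <<'E'
import numpy as np
a=np.radians(-66); f=lambda t:42*np.array([np.cos(np.radians(t)),np.sin(np.radians(t))])
for t in (116,121,127,133,139,145,151,157,163,166,169,170):
    d=f(t)-f(114); print(t,np.round([d[0]*np.cos(a)+d[1]*np.sin(a),d[0]*np.sin(a)-d[1]*np.cos(a)],1),114-t)
E
```

```text
116 [0.  1.5] -2
121 [0.3 5.1] -7
127 [1.1 9.4] -13
133 [ 2.3 13.7] -19
139 [ 3.9 17.7] -25
145 [ 6.  21.6] -31
151 [ 8.5 25.3] -37
157 [11.3 28.6] -43
163 [14.4 31.7] -49
166 [16.1 33.1] -52
169 [17.9 34.4] -55
170 [18.5 34.8] -56
```

```bash
python3 -m creep '[{"fingers":1,"translation":[0,1.5,0],"yaw":-2},{"fingers":1,"translation":[0.3,5.1,0],"yaw":-7},{"fingers":1,"translation":[1.1,9.4,0],"yaw":-13},{"fingers":1,"translation":[2.3,13.7,0],"yaw":-19},{"fingers":1,"translation":[3.9,17.7,0],"yaw":-25},{"fingers":1,"translation":[6,21.6,0],"yaw":-31},{"fingers":1,"translation":[8.5,25.3,0],"yaw":-37},{"fingers":1,"translation":[11.3,28.6,0],"yaw":-43},{"fingers":1,"translation":[14.4,31.7,0],"yaw":-49},{"fingers":1,"translation":[16.1,33.1,0],"yaw":-52}]' 20
python3 arc.py
python3 -m creep '[{"fingers":1,"translation":[0.9,0.6,0],"yaw":-1.5},{"fingers":1,"translation":[1.8,1.2,0],"yaw":-3},{"fingers":1,"translation":[2.4,1.7,0],"yaw":-4},{"fingers":1,"translation":[2.4,1.7,0],"yaw":-4},{"fingers":0.6,"translation":[2.4,1.7,0],"yaw":-4},{"fingers":0.2,"translation":[2.4,1.7,0],"yaw":-4},{"fingers":0,"translation":[2.4,1.7,0],"yaw":-4},{"fingers":0,"translation":[2.4,1.7,-20],"yaw":-4},{"fingers":0,"translation":[2.4,1.7,-60],"yaw":-4},{"fingers":0,"translation":[2.4,1.7,-110],"yaw":-4}]'
python3 - <<'E'
from h import *
from bench import camera
c=camera("wrist"); np.savez("w7.npz",**c); cv2.imwrite("pics/w7.png",c["color"])
E
```

```text
time_s: 28.1
tool_pos: [0.5192, -0.3446, 0.062]
orientation: [179.8, -0.2, -13.7]
contact_force: [0.9, -5.9, -1.8]
width: 0.0094
gripper_force: 21.9
pos [ 0.51919436 -0.34462339] r 0.04083268260466751 ang 168.448609646735 yaw+180 166.3193718527134 [ 0.87099458 -5.94202875 -1.76289262] [-0.87902017 -0.02410041 -0.27009592] 0.009432164986489576
time_s: 29.35
tool_pos: [0.52, -0.344, 0.1723]
orientation: [-180.0, 0.1, -9.7]
contact_force: [1.1, -0.6, -0.5]
width: 0.0428
gripper_force: 0.0
```

View pics/w7.png

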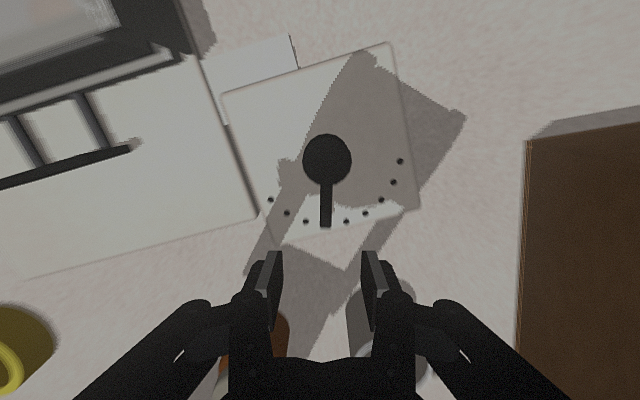

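The paddle (326,225) covers the fourth dot from the stop end, with three dots to its left at (270,199), (286,212) and (305,221). That is three marks back. I'll measure how exactly it is set.

```bash
python3 - <<'E'
from timer import *
c=dict(np.load("w7.npz")); C=look(c,(255,130,410,230))
g=c["color"].max(2)
for box in ((300,185,350,222),):
    u0,v0,u1,v1=box
    pts=[]
    for v in range(v0,v1,3):
        u=np.where(g[v,316:338]<75)[0]+316; pts.append([(u.min()+u.max())/2,v,len(u)])
    W=np.array([ray(c,u,v,.081)[:2] for u,v,_ in pts]); d=W[0]-W[-1]
    vx=cv2.fitLine(W.astype(np.float32),cv2.DIST_L2,0,.01,.01).ravel(); print([p[2] for p in pts],"axis",np.degrees(np.arctan2(vx[1],vx[0]))%180)
    w=W.mean(0)-C[:2]; print("dir from hub",np.degrees(np.arctan2(w[1],w[0]))%360)
# hub disc centre at z .083
m=((g<75)*255).astype(np.uint8); m[:130]=0;m[186:]=0;m[:,:300]=0;m[:,355:]=0
(x,y),r=cv2.minEnclosingCircle(cv2.findNonZero(m)); print("hub disc",x,y,r,ray(c,x,y,.083))
E
```

```text
hub [ 0.5584 -0.3531  0.0671] dots [118.6 135.9 153.1 187.4 221.6 238.7 255.9] paddle 169.5 n 373 maxr 0.05681821135205376
[13, 12, 12, 12, 12, 12, 12, 12, 12, 12, 11, 11, 11] axis 169.52544
dir from hub 169.30492075390353
hub disc 326.5 159.6999969482422 26.121740341186523 [ 0.56044079 -0.35348774  0.083     ]
```

The paddle is at 169.4° against 170.3°, within 1°. One last check that the bystanders and pile haven't shifted.

```bash
python3 - <<'E'
from h import *
from bench import manip,camera
a=dict(np.load("top0.npz"));b=camera("top")
A,B=cloud(a),cloud(b)
for n,x in dict(soap=(270,112,296,142),tape=(300,220,336,256),bowl=(224,254,264,290),spoon=(185,192,203,212),mug=(446,228,482,264),jar=(400,232,430,262)).items():
    print(n,[rect(P,x,.012,.3)[0:3] for P in(A,B)])
print(rect(B,(195,140,275,260),.135,.155))
print(rect(cloud(dict(np.load("w4.npz"))),(0,0,1,1),-9,9)[0] , manip.sense()["contact_force"])
print(manip.finish_job())
E
```

```text
soap [(375, array([753.5, 201. ]), array([53.9, 59.5])), (377, array([753.7, 201.3]), array([54.3, 59.3]))]
tape [(312, array([381.5,  92.9]), array([95.7, 95.9])), (313, array([381.6,  93. ]), array([95.8, 95.9]))]
bowl [(614, array([269.2, 346.9]), array([106.9, 106.7])), (600, array([269. , 347.7]), array([106.7, 107.4]))]
spoon [(47, array([513.2, 526.8]), array([47.7, 49. ])), (43, array([512.9, 525.9]), array([48. , 48.8]))]
mug [(461, array([ 342.1, -392. ]), array([101.5,  78.7])), (0, array([0., 0.]), array([0., 0.]))]
jar [(449, array([ 341.8, -229.4]), array([69.1, 65.7])), (449, array([ 342.4, -230. ]), array([67.1, 68.1]))]
(671, array([500.6, 348.7]), array([245. , 116.9]), 1.96, np.float64(0.1466))
1 [-0.27531242 -0.58843547  1.1229562 ]
the job is handed in; nothing more can be done
None
  return _methods._mean(a, axis=axis, dtype=dtype,
  ret = ret.dtype.type(ret / rcount)
```

The job is handed in: the top tray sits in the carriage, the carriage is home against its stop (about 150 mm), and the timer went to its stop and back three marks (within about 1°); the pile and bystanders measured unmoved, except the mug, hidden in the last view and not checked.

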